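# Refit the burr of a bench mill

### The job

Refit the mill: pick up the burr by the finger bar on its top, lower it into the mill's open mouth and, pressing only lightly, turn it until its cross of lugs drops into the slots of the drive hub and its flange sits fully home on the lip. Then turn it on clockwise (seen from above), taking the hub with it, until the hub comes up against its stop, and let go. Be gentle with the mill and leave the other things on the bench alone.

Things in the scene. Friction and masses are not known exactly. Their poses are not given: they have to be found in the camera images.
- mill: Bench mill, fixed: green 150 x 150 mm housing, 74 mm high (rubber foot 160 x 160), with a round steel barrel 92 mm across standing on its middle, 98 mm across at the lip, 130 mm above the bench. Origin: centre of the underside on the bench; x points out of the back (a small steel chute sticks out 25 mm on the -x side), z up.
- mill_mouth (a point): Centre of the mill's mouth in the plane of the lip, 130 mm above the bench; axes as the mill's. The bore below is 55 mm across; its top 8 mm flare to 61 mm at the lip.
- hub_top (a point): Point on the bore's axis, 22.5 mm below the lip, at the top of the drive hub; axes as the mill's. The hub is a steel disc 50 mm across with four square blocks on it, which leave two crossed slots 13 mm wide, 13 mm deep (same every 90 degrees); its present angle is not measured. It is sprung: gives downward up to 5 mm, about 3 N to start, 7 N at the end, then solid.
- hub_axis (a point): Point on the bore's axis at the floor of the hub's slots, 35.5 mm below the lip; axes as the mill's (it does not turn with the hub).
- burr: Burr, loose, 0.24 to 0.36 kg, plain metal, standing on its lugs on the bench. Origin: centre of its underside, z up, x along the finger bar. A drum 52 mm across (lower edge bevelled) from 10 to 32 mm up; a flange 74 mm across from 32 to 38 mm; on top the finger bar, 44 mm along x, 14 mm thick along y, from 38 to 69 mm.
- burr_lugs (a point): Middle of the cross of two lugs under the burr, 5 mm above its origin: each lug 40 mm long, 8 mm thick, 10 mm high, one along the burr's x (below the bar) and one along its y; axes as the burr's.
- burr_seat (a point): Centre of the flange's underside, 32 mm above the burr's origin; axes as the burr's. It meets the mill's lip when home. On the hub with the lugs not in the slots it stays 9.5 mm above the lip (4.5 mm with the spring pressed right down).
- burr_bar (a point): Middle of the finger bar, 54 mm above the burr's origin: the point to grip, fingers closing along the burr's y; axes as the burr's.
- screwdriver: Loose screwdriver lying on the bench. Not to be disturbed.
- cap: Loose plain steel cap, 68 mm across, 28 mm high with a round knob, no lugs. Not to be disturbed.
- collar: Loose steel ring, 60 mm across, 14 mm high. Not to be disturbed.
- hopper: Loose clear jar with black cap, 100 mm across, 130 mm high. Not to be disturbed.
- mug: Loose white mug, 80 mm across, 90 mm high. Not to be disturbed.
- wrench: Loose wrench lying on the bench. Not to be disturbed.
- tin: Loose tin can, 70 mm across, 110 mm high. Not to be disturbed.
- hub (a joint): Turn of the drive hub, rad: 0 at its solid stop, starting between -1.0 and -0.45; it grows as the hub turns clockwise seen from above (it cannot go below -1.2). It turns stiffly (0.2 N m) and stays where left. It does not tell where the slots lie: they may stand at any angle to the mill, for any value. Lugs have 7 degrees of play in the slots.
Not all that is in view belongs to the job. What is shaped like the burr but green or red is not meant.

How it is judged (in metres and radians):
On the way:
1. the burr is in the mill, its lugs dropped into the hub and its flange home on the lip (z of burr_seat in the frame of mill_mouth below 0.0025 m and distance between burr_seat and mill_mouth below 0.006 m and angle between burr's own z axis and vertical below 0.1 rad), for 0.2 s.
At the end, for the whole second after the job is handed in: The burr sits in the mill with its flange home on the lip (within 2.5 mm in height, 6 mm of the centre, upright within 0.1 rad), and the hub is turned to within 0.1 rad of its stop; the burr is at rest and let go (all of step 1 and value of joint hub above -0.1 rad and linear speed of burr below 0.02 m/s and contact force between the fingers and burr below 0.1 N); the robot touches nothing.
It fails at once if the burr is forced against the mill with more than 40 N (contact force between burr and mill above 40 N).
It fails at once if the robot itself pushes on the mill with more than 25 N (contact force between the arm and mill above 25 N).
It fails at once if another thing on the bench is moved by more than 30 mm (distance of any of screwdriver, cap, collar, hopper, mug, wrench, tin from where it was at the start of the episode above 0.03 m).
It also fails if it takes over 58 s, if anything falls off the work surface, if the arm or the gripper's body presses on something with over 40 N, if the wrist force passes 120 N, or if a joint passes its speed limit or range.

### The arm

A 6-joint arm with a two-finger parallel gripper is mounted at the origin on the work surface. World frame = base frame: x ahead of the robot, y to its left, z up, the work surface at z = 0. Lengths are in mm, angles in rad, forces in N, time in s.
With the tool pointing down it reaches from about 400 to 925 mm from the base axis. Payload 12.5 kg.
Tool frame: the origin (TCP) lies midway between the tips of the shut fingers; the grasp point (between the pads) lies 19 mm behind it (env.pinch_z is the z of the grasp point in the tool frame, in mm); z points along the fingers, y is the line along which they close (so a half turn about z gives the same grasp; the last joint's range is limited). The gripper opens to 95 mm and grips with 3 to 60 N. Pads are 20 mm wide; open, the fingers measure 119 mm over their backs; the gripper's body (75 mm by 180 mm) begins 59 mm behind the grasp point.
Start: joints at [-1.453, 0.491, 1.559, -0, 1.092, -0.106], TCP at [138.733, -609.429, 186.361] pointing down, gripper open.
Joint ranges: [-3.1, 3.1], [-0.84, 2.19], [0.05, 2.79], [-1.13, 4.28], [0.06, 2.93], [-2.69, 2.69]. Speed limits (rad/s): [2.22, 2.22, 2.79, 3.14, 3.14, 3.14].

### API

Orientations are given as [roll, pitch, yaw] about the fixed x, y, z axes, in that order (R = Rz(yaw) Ry(pitch) Rx(roll)).
In Python, from cell import env, eyes gives the robot as it stands.
- The arm moves only by the shell command python3 -m inch 'ROWS'. ROWS is JSON, a list of rows, each a list of 3 entries, a list of its own where there are three numbers: the shift along the tool's x, y, z in units of 60 mm (1.0 is 60 mm), then the turn about the tool's z in units of 5 degrees (1.0 is 5 degrees), then the closure, from -1 (fully open) to 1 (shut). In form: [[[tx, ty, tz], turn, claw], ...]. A call has exactly 10 rows; each row shifts and turns the commanded pose from where the row before left it, along the tool's axes as they then stand; what a row does not reach is not made up. A row lasts 1/8 s, in which the tool goes at most 62.5 mm and 10.7 degrees, less where a joint would pass 70% of its speed; a pose out of reach is approached as far as the arm can. A call is refused whole if a number of a shift passes 1 or a number of a turn 1, either way. A call with a gripper value outside its range is refused whole. The fingers move at their own pace and stop on an object; the grip force is fixed at half the most. Time passes only in rows, so rows that do not move let the fingers close, or fill a call up. It gives the time, the measured TCP pose, the force, the opening and the grip force at its end, in the units of the state.
- env.state(): the state, without advancing time (a new reading comes with each control period).
- eyes.read_camera(name): name is "scene" or "top"; returns a dict with "pixels" (420x560x3 uint8, red, green, blue), "fx", "fy", "cx", "cy" (pixels), "distortion" ([k1, k2, p1, p2, k3] as OpenCV has them; the pictures are not rectified), "extrinsics" (4x4, takes a point from world to camera coordinates). Camera axes: x right, y down, z forward; pixel columns grow to the right and rows downward; lengths in mm; the calibration is good to about 2 mm. A picture is of the moment at which its call begins. There is no depth.
- env.job_done(): hands the job in; it is judged then, once.
Trained networks look in a picture, given as the dict that the camera call returned (one of the last four; its "shot" number tells which), for a name from the list of things; names that differ only in an ending like _2 or _b are one class to them, and where a whole thing is asked for, a point or a joint stands for the part that bears it (a point fixed in the world has none). Each returns a list of dicts, best first, with "score" (0 to 1); they miss things now and then, are a little off and sometimes report something else, mostly with a low value. They report only what shows in the picture. A call takes as long as a camera call. They do not tell look-alikes from the thing itself.
- eyes.boxes_of(name, picture): "centre" ([row, column] in pixels, amid what is visible of it).
- eyes.cut_out(name, picture): "mask" (420x560 bool, what is visible of it) and "centre" ([row, column] in pixels, amid what is visible of it).
- eyes.spot_point(name, picture): "centre" ([row, column] in pixels: a listed point, or the origin of a listed thing).
The state is a dict: "t": time; "joints": joint angles; "qvel": joint speeds; "tau": joint torques, N m; "eef_pos": TCP position; "tcp_rot": TCP orientation; "ft_force": force on the tool from outside, world axes, zero at the start; "moment": the same for the moment, N m; "opening": opening from 0.0 (shut) to 1.0 (fully open); "grip_force": force on a finger pad.
Only numpy, scipy, OpenCV 4.12 (cv2) and the standard library are available. Lean on these libraries where they do the work, as an engineer would, in place of code of your own. Each camera call takes 0.05 s, during which the arm holds its last target. There are 200 camera calls.

## Working session

There is one attempt and no reset: what is moved stays moved. The work goes in short steps, Python scripts to look and compute and a shell command to move; the robot and the scene stay as the last step left them, time stands still between calls to the robot, and variables do not carry over. Pictures are saved under pics/ and viewed, at most 10 in all, crops included, and the job is handed in when it is done.

```bash
mkdir -p pics; cat > h.py <<'E'
import numpy as np, cv2
from cell import env, eyes
def K(p): return np.array([[p["fx"],0,p["cx"]],[0,p["fy"],p["cy"]],[0,0,1.]])
def ray(p,rc):
    u=cv2.undistortPoints(np.array([[[rc[1],rc[0]]]],float),K(p),np.array(p["distortion"],float))[0,0]
    E=np.array(p["extrinsics"]);R=E[:3,:3];o=-R.T@E[:3,3];d=R.T@np.array([u[0],u[1],1]);return o,d/np.linalg.norm(d)
def onz(p,rc,z):
    o,d=ray(p,rc);return o+d*(z-o[2])/d[2]
def tri(rs):
    A=0;b=0
    for o,d in rs:
        M=np.eye(3)-np.outer(d,d);A=A+M;b=b+M@o
    x=np.linalg.solve(A,b);return x,[round(float(np.linalg.norm((np.eye(3)-np.outer(d,d))@(x-o))),1) for o,d in rs]
def proj(p,X):
    E=np.array(p["extrinsics"]);q,_=cv2.projectPoints(np.array(X,float).reshape(-1,3),cv2.Rodrigues(E[:3,:3])[0],E[:3,3],K(p),np.array(p["distortion"],float));return q[:,0,::-1]
def save(p,n): cv2.imwrite("pics/"+n,p["pixels"][:,:,::-1])
E
python3 - <<'E'
from h import *
P={c:eyes.read_camera(c) for c in("scene","top")}
for c in P: save(P[c],c+"0.png")
print({c:(-np.array(P[c]["extrinsics"])[:3,:3].T@np.array(P[c]["extrinsics"])[:3,3]).round() for c in P})
for n in("burr_bar","burr_seat","burr","mill_mouth","mill","hub_top"):
  for c in P:
    print(n,c,[(round(d["score"],2),np.round(d["centre"],1).tolist()) for d in eyes.spot_point(n,P[c])][:5])
s=env.state();print(s,env.pinch_z)
E
```

```text
{'scene': array([1118., -479.,  741.]), 'top': array([450.,  22., 822.])}
burr_bar scene [(0.74, [246.6, 210.0]), (0.74, [218.8, 165.6]), (0.7, [289.0, 219.8])]
burr_bar top [(0.91, [199.6, 395.3]), (0.83, [269.1, 369.4]), (0.63, [338.1, 378.9])]
burr_seat scene [(0.75, [295.5, 218.7]), (0.72, [225.2, 167.4]), (0.7, [255.9, 205.2])]
burr_seat top [(0.83, [262.9, 370.1]), (0.66, [203.6, 393.7]), (0.66, [337.5, 378.7])]
burr scene [(0.96, [259.2, 206.9]), (0.9, [308.2, 224.8]), (0.6, [236.8, 168.5]), (0.35, [240.0, 407.1])]
burr top [(0.83, [207.1, 386.9]), (0.78, [332.6, 371.2]), (0.76, [266.7, 367.4])]
mill_mouth scene [(0.74, [156.2, 300.1]), (0.5, [246.1, 205.5])]
mill_mouth top []
mill scene [(0.6, [197.5, 298.9])]
mill top [(0.84, [267.5, 204.6]), (0.2, [266.3, 366.6]), (0.15, [260.5, 371.1])]
hub_top scene [(0.67, [162.4, 301.5]), (0.16, [334.4, 301.9])]
hub_top top [(0.59, [262.1, 191.6])]
{'t': 0.7, 'joints': array([-1.45262025e+00,  4.90888338e-01,  1.55890226e+00,  1.01617673e-05,
        1.09167637e+00, -1.05608321e-01]), 'qvel': array([ 6.01430292e-06,  6.45213892e-04, -1.83930538e-03, -3.96299046e-04,
       -8.37011437e-04,  2.24784584e-04]), 'tau': array([ 2.59544186e-04, -6.12338233e+01, -2.58401656e+01,  6.93740789e-02,
        4.45270166e-02, -1.16277718e-05]), 'eef_pos': array([ 138.7236322 , -609.43715304,  186.36741396]), 'tcp_rot': array([3.14146671e+00, 4.28115708e-06, 2.23779714e-01]), 'ft_force': array([-0.77313391, -0.30854391,  0.12297479]), 'moment': array([-0.00766633,  0.01851673,  0.02802097]), 'grip_force': 0.0, 'opening': 1.0004946191145134} -18.8
```

View pics/scene0.png

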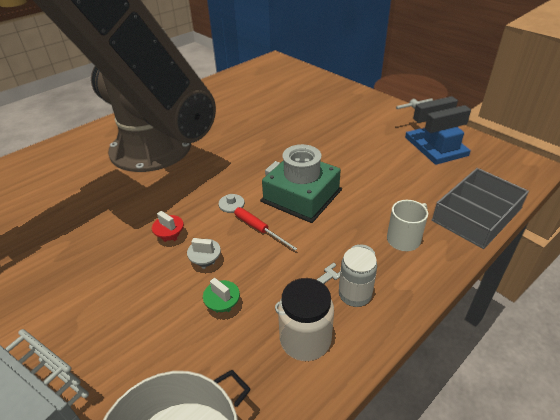

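View pics/top0.png

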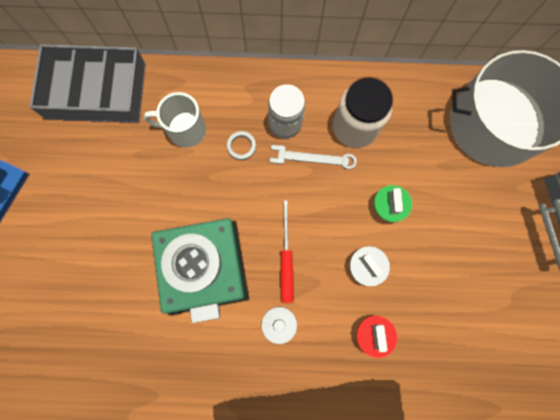

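The pictures show three burr shapes: red (top 337,377), green (top 203,393) and plain metal (top 266,369; scene 250,206). Plain metal fits the description. The mill is at top (262,191), with its hub blocks visible. I'll confirm with one enlarged crop and triangulate.

```bash
python3 - <<'E'
from h import *
P={c:eyes.read_camera(c) for c in("scene","top")}
for n,s,t in(("burr_bar",[246.6,210],[269.1,369.4]),("burr_seat",[255.9,205.2],[262.9,370.1]),("hub_top",[162.4,301.5],[262.1,191.6])):
    x,e=tri([ray(P["scene"],s),ray(P["top"],t)]);print(n,x.round(1),e)
p=P["top"]["pixels"]
a=cv2.resize(p[240:295,342:397],(396,396),interpolation=cv2.INTER_CUBIC)
b=cv2.resize(p[230:296,158:224],(396,396),interpolation=cv2.INTER_CUBIC)
cv2.imwrite("pics/c1.png",np.hstack([a,b])[:,:,::-1])
for c in("burr_bar","burr"):
  for n in P:
    print(c,n,[(round(d["score"],2),np.round(d["centre"],1).tolist(),int(d["mask"].sum())) for d in eyes.cut_out(c,P[n])])
g=p.min(2)[240:295,342:397]
print("bar px>thr:",[(t,int((g>t).sum())) for t in(150,180,200,210,220,230)])
E
```

```text
burr_bar [ 502.2 -149.2   41.6] [9.5, 9.5]
burr_seat [ 510.2 -160.8   26.2] [1.4, 1.4]
hub_top [493.3 163.9 106.4] [0.2, 0.2]
burr_bar scene [(0.81, [223.2, 168.2], 697), (0.67, [296.5, 219.0], 952), (0.64, [249.1, 206.2], 752)]
burr_bar top [(0.81, [333.7, 375.2], 1341), (0.75, [266.2, 363.5], 1212), (0.57, [205.4, 393.4], 1048)]
burr scene [(0.92, [250.6, 203.0], 804), (0.62, [295.9, 223.8], 902)]
burr top [(0.77, [334.6, 376.6], 1274), (0.72, [111.3, 361.5], 3240), (0.64, [263.7, 369.3], 1209)]
bar px>thr: [(150, 1154), (180, 1076), (200, 1026), (210, 980), (220, 945), (230, 892)]
```

View pics/c1.png

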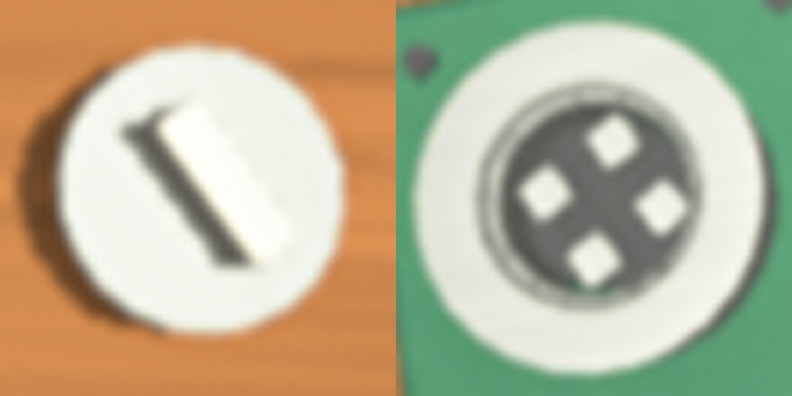

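Left: the plain burr, its bar running from upper left to lower right (flange centre about 266,370). Right: the four hub blocks, standing close to 45° in the image frame. Next I'll get exact positions and angles from these.

```bash
python3 - <<'E'
from h import *
T=eyes.read_camera("top");S=eyes.read_camera("scene");p=T["pixels"].astype(int)
def crop(c,s,r0,c0): return [r0+(c[1]+.5)/s-.5, c0+(c[0]+.5)/s-.5]
def circ(P,r0,r1,c0,c1,z,rmin=0):
    q=P["pixels"][r0:r1,c0:c1].astype(int);m=((q.max(2)-q.min(2)<40)&(q.min(2)>120)).astype(np.uint8)
    m=cv2.morphologyEx(m,cv2.MORPH_OPEN,np.ones((3,3)))
    k=max(cv2.findContours(m,0,cv2.CHAIN_APPROX_NONE)[0],key=cv2.contourArea);k=cv2.convexHull(k)[:,0]
    X=np.array([onz(P,[y+r0,x+c0],z)[:2] for x,y in k]);A=np.c_[2*X,np.ones(len(X))];s=np.linalg.lstsq(A,(X**2).sum(1),rcond=None)[0]
    r=np.sqrt(s[2]+s[0]**2+s[1]**2);return s[:2].round(1),r.round(1),np.abs(np.linalg.norm(X-s[:2],axis=1)-r).max().round(1)
print("flange top",circ(T,240,295,342,397,38)); print("lip",circ(T,225,300,150,232,130))
bc=[crop(c,7.2,240,342) for c in((160,120),(192,98),(296,240),(262,265))]
X=np.array([onz(T,c,69)[:2] for c in bc]);print("bar",X.mean(0).round(1),"len",np.linalg.norm(X[2]-X[1]).round(1),np.linalg.norm(X[0]-X[1]).round(1),
 "yaw",[np.degrees(np.arctan2(*(v)[::-1])).round(1) for v in(X[1]-X[2],X[0]-X[3])])
B=np.array([onz(T,crop((c[0]-396,c[1]),6,230,158),107.5)[:2] for c in((611,140),(545,193),(596,260),(662,208))])
print("hub",B.mean(0).round(1),"block-to-block dirs",[np.degrees(np.arctan2(*(B[(i+1)%4]-B[i])[::-1])).round(1) for i in range(4)],[np.linalg.norm(B[(i+1)%4]-B[i]).round(1) for i in range(4)])
# scene check: bar corner heights
c=X.mean(0);print("scene proj bar mid/top, flange top centre, lip centre",proj(S,[[*c,54],[*c,69],[*c,38],[*B.mean(0),130],[*B.mean(0),107.5]]).round(1).tolist())
E
```

```text
flange top (array([ 503. , -157.1]), np.float64(36.7), np.float64(0.5))
lip (array([491.8, 162.3]), np.float64(49.0), np.float64(0.4))
bar [ 503.2 -157.5] len 43.1 10.0 yaw [np.float64(36.6), np.float64(35.6)]
hub [492.  162.7] block-to-block dirs [np.float64(131.7), np.float64(-138.9), np.float64(-49.1), np.float64(40.4)] [np.float64(23.8), np.float64(24.4), np.float64(23.5), np.float64(24.8)]
scene proj bar mid/top, flange top centre, lip centre [[244.9, 202.1], [240.1, 201.1], [249.9, 203.1], [154.5, 300.9], [162.0, 300.8]]
```

Burr at (503,-157), bar yaw 36°. The mill axis is at (492,162.5) and the slots at about 41° (mod 90). Moving above the burr.

```bash
python3 -m inch '[[[0.506,-0.4,0],0,-1],[[0.506,-0.4,0],0,-1],[[0.506,-0.4,0],0,-1],[[0.506,-0.4,0],0,-1],[[0.506,-0.4,0],0,-1],[[0.506,-0.4,0],0,-1],[[0.506,-0.4,0],0,-1],[[0.506,-0.4,0],0,-1],[[0.506,-0.4,0],0,-1],[[0.506,-0.4,0],0,-1]]' && python3 -m inch '[[[0.506,-0.4,0],0,-1],[[0.506,-0.4,0],0,-1],[[0.506,-0.4,0],0,-1],[[0.506,-0.4,0],0,-1],[[0.506,-0.4,0],0,-1],[[0,0,0],-0.93,-1],[[0,0,0],-0.93,-1],[[0,0,0],-0.93,-1],[[0,0,0],-0.93,-1],[[0,0,0],-0.93,-1]]'
cat >> h.py <<'E'
def go(x,y,z,yaw):
    s=env.state();q=s["eef_pos"];w=s["tcp_rot"][2];d=np.array([x,y,z])-q
    print("units",np.round([(d[0]*np.cos(w)+d[1]*np.sin(w))/60,(d[0]*np.sin(w)-d[1]*np.cos(w))/60,-d[2]/60],3),"turn",round(((np.degrees(w)-yaw+180)%360-180)/5,2),"pos",q.round(1),"yaw",np.degrees(w).round(2),"F",s["ft_force"].round(1),"M",s["moment"].round(2),"op",round(s["opening"],3),"grip",round(s["grip_force"],1),"t",round(s["t"],2),"j6",round(s["joints"][5],2))
E
python3 -c "from h import *;go(503.1,-157.3,42,36)"
```

```text
t: 2.35
eef_pos: [382.2, -307.1, 186.5]
tcp_rot: [3.141, -0.0, 0.224]
ft_force: [0.5, 0.3, 0.6]
opening: 1.0
grip_force: 0.0
t: 3.6
eef_pos: [502.9, -157.3, 186.4]
tcp_rot: [3.141, -0.0, 0.632]
ft_force: [0.4, 0.4, 0.1]
opening: 0.999
grip_force: 0.0
units [3.000e-03 1.000e-03 2.406e+00] turn 0.04 pos [ 502.9 -157.3  186.4] yaw 36.22 F [0.4 0.4 0.1] M [-0.06 -0.05  0.  ] op 0.999 grip 0.0 t 3.6 j6 0.51
```

```bash
python3 -m inch '[[[0,0,0.4],0,-1],[[0,0,0.4],0,-1],[[0,0,0.4],0,-1],[[0,0,0.4],0,-1],[[0,0,0.4],0,-1],[[0,0,0.2],0,-1],[[0,0,0.1],0,-1],[[0,0,0.1],0,-1],[[0,0,0],0,-0.5],[[0,0,0],0,0]]' && python3 -m inch '[[[0,0,0],0,0.3],[[0,0,0],0,0.5],[[0,0,0],0,0.7],[[0,0,0],0,1],[[0,0,0],0,1],[[0,0,0],0,1],[[0,0,0],0,1],[[0,0,0],0,1],[[0,0,0],0,1],[[0,0,0],0,1]]'
python3 -c "from h import *;go(503.1,-157.3,42,36)"
```

```text
t: 4.85
eef_pos: [503.1, -157.4, 42.7]
tcp_rot: [3.141, -0.0, 0.63]
ft_force: [0.5, -0.4, 0.6]
opening: 0.849
grip_force: 0.0
t: 6.1
eef_pos: [502.9, -157.4, 42.3]
tcp_rot: [3.141, 0.0, 0.63]
ft_force: [0.1, 0.5, 0.8]
opening: 0.001
grip_force: 0.0
units [0.004 0.001 0.006] turn 0.01 pos [ 502.9 -157.4   42.3] yaw 36.07 F [0.1 0.5 0.8] M [-0.03 -0.03 -0.03] op 0.001 grip 0.0 t 6.1 j6 0.51
```

The fingers shut on nothing, so I'll look.

```bash
python3 - <<'E'
from h import *
P={c:eyes.read_camera(c) for c in("scene","top")}
a=cv2.resize(P["scene"]["pixels"][170:300,130:290],(400,325),interpolation=cv2.INTER_CUBIC)
b=cv2.resize(P["top"]["pixels"][200:330,290:450],(400,325),interpolation=cv2.INTER_CUBIC)
cv2.imwrite("pics/c2.png",np.hstack([a,b])[:,:,::-1])
E
```

```text
(no output)
```

View pics/c2.png

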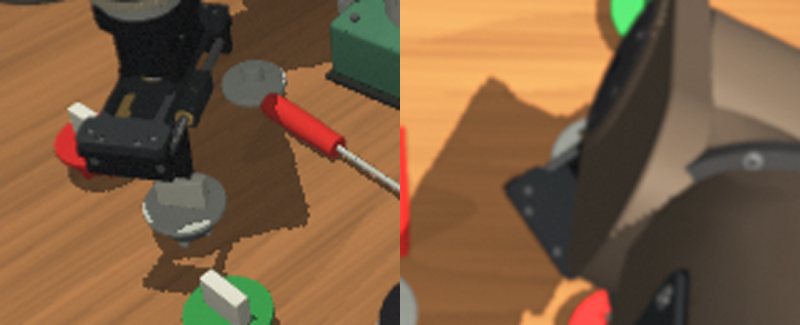

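```bash
python3 - <<'E'
from h import *
P={c:eyes.read_camera(c) for c in("scene","top")}
s=env.state();print(s["joints"].round(3),s["eef_pos"].round(1))
print("base",proj(P["scene"],[[0,0,0],[0,0,100]]).round().tolist())
for h in (0,60,100,120): print(h,[proj(P[c],[[503,-157,42+h]]).round(1).tolist() for c in P])
print("grip lower edge mid", tri([ray(P["scene"],[238,186]),ray(P["top"],[291,346])]))
a=cv2.resize(P["scene"]["pixels"][120:270,120:260],(560,600),interpolation=cv2.INTER_CUBIC)
cv2.imwrite("pics/c3.png",a[:,:,::-1])
E
```

```text
[-0.429  0.554  1.938 -0.     0.65   0.513] [ 502.9 -157.4   42.3]
base [[148.0, 150.0], [119.0, 142.0]]
0 [[[248.5, 203.0]], [[265.7, 369.5]]]
60 [[[228.9, 198.9]], [[263.6, 377.4]]]
100 [[[214.9, 195.9]], [[262.0, 383.4]]]
120 [[[207.6, 194.4]], [[261.1, 386.7]]]
grip lower edge mid (array([ 442.51106358, -136.84117512,   19.09686955]), [23.1, 23.1])
```

View pics/c3.png

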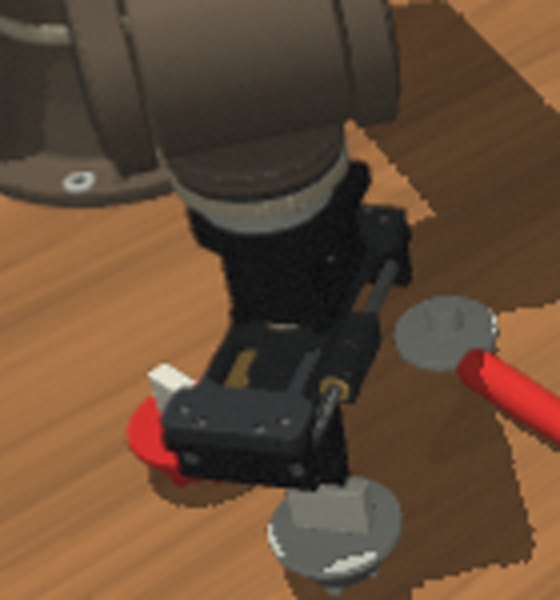

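```bash
python3 - <<'E'
from h import *
p=eyes.read_camera("scene");w=.63
X=np.array([np.cos(w),np.sin(w),0]);Y=np.array([np.sin(w),-np.cos(w),0])
for dz in(0,30):
  for sy in(90,-90):
    print(dz,sy,[proj(p,np.array([503,-157.4,120+dz])+sx*X+sy*Y).round(0).tolist() for sx in(-37,37)])
for z in(42,62,70,80,90): print(z,proj(p,[503,-157.4,z]).round(1).tolist())
E
python3 -m inch '[[[0,0,-0.3],0,-1],[[0,0,-0.4],0,-1],[[0,0,-0.4],0,-1],[[0,0,-0.4],0,-1],[[0,0,-0.3],0,-1],[[0,0,0],0,-1],[[0,0,0],0,-1],[[0,0,0],0,-1],[[0,0,0],0,-1],[[0,0,0],0,-1]]'
python3 - <<'E'
from h import *
p=eyes.read_camera("scene");go(503,-157.3,42,36)
q=env.state()["eef_pos"];print(proj(p,q).round(1).tolist())
w=.63;Y=np.array([np.sin(w),-np.cos(w),0]);im=p["pixels"].copy()
for X in (q,q+47*Y,q-47*Y):
  r,c=proj(p,X)[0].round().astype(int);cv2.circle(im,(int(c),int(r)),2,(255,255,0),-1)
cv2.imwrite("pics/c4.png",cv2.resize(im[110:280,120:290],(600,600),interpolation=cv2.INTER_CUBIC)[:,:,::-1])
E
```

```text
0 90 [[[252.0, 165.0]], [[256.0, 201.0]]]
0 -90 [[[194.0, 194.0]], [[197.0, 226.0]]]
30 90 [[[241.0, 161.0]], [[246.0, 199.0]]]
30 -90 [[[184.0, 192.0]], [[187.0, 225.0]]]
42 [[248.6, 202.8]]
62 [[242.2, 201.5]]
70 [[239.6, 201.0]]
80 [[236.4, 200.3]]
90 [[233.1, 199.6]]
t: 7.6
eef_pos: [502.8, -157.3, 150.0]
tcp_rot: [-3.141, 0.0, 0.63]
ft_force: [1.0, 0.3, -1.1]
opening: 0.982
grip_force: 0.0
units [2.000e-03 1.000e-03 1.802e+00] turn 0.01 pos [ 502.8 -157.3  150.1] yaw 36.07 F [ 0.9 -0.4 -0.2] M [-0.05 -0.07  0.02] op 0.992 grip 0.0 t 7.65 j6 0.51
[[212.0, 195.1]]
```

View pics/c4.png

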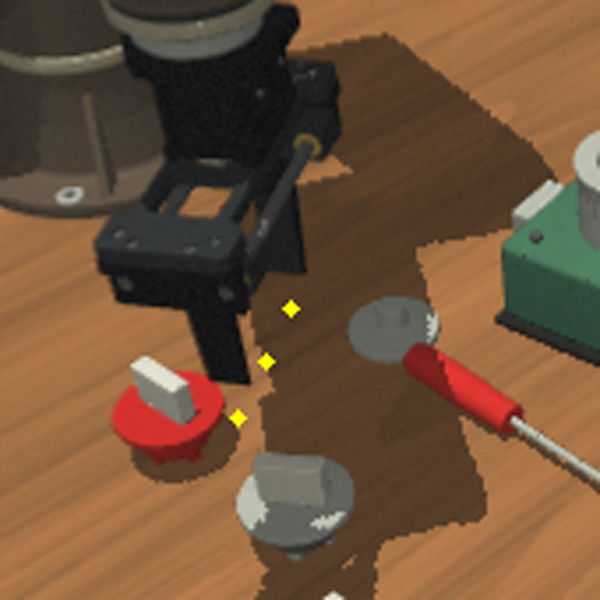

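```bash
python3 - <<'E'
from h import *
T=eyes.read_camera("top");save(T,"top2.png");w=.63
X=np.array([np.cos(w),np.sin(w),0]);Y=np.array([np.sin(w),-np.cos(w),0])
q=env.state()["eef_pos"]
for z in(120,160): print("shut pose",z,[proj(T,np.array([503,-157.4,z])+sx*X-90*Y).round(0).tolist() for sx in(-37,37)])
im=T["pixels"].copy()
for dz,col in((0,(255,255,0)),(78,(0,255,0)),(118,(0,255,255))):
  for v in ((0*X,) if dz==0 else ())+((47*Y,-47*Y) if dz==0 else (-90*Y-37*X,-90*Y+37*X,90*Y-37*X,90*Y+37*X)):
    r,c=proj(T,q+v+np.array([0,0,dz]))[0].round().astype(int);cv2.circle(im,(int(c),int(r)),2,col,-1)
cv2.imwrite("pics/c5.png",cv2.resize(im[180:380,260:480],(660,600),interpolation=cv2.INTER_CUBIC)[:,:,::-1])
E
```

```text
shut pose 120 [[[312.0, 350.0]], [[275.0, 324.0]]]
shut pose 160 [[[314.0, 355.0]], [[274.0, 327.0]]]
```

View pics/c5.png

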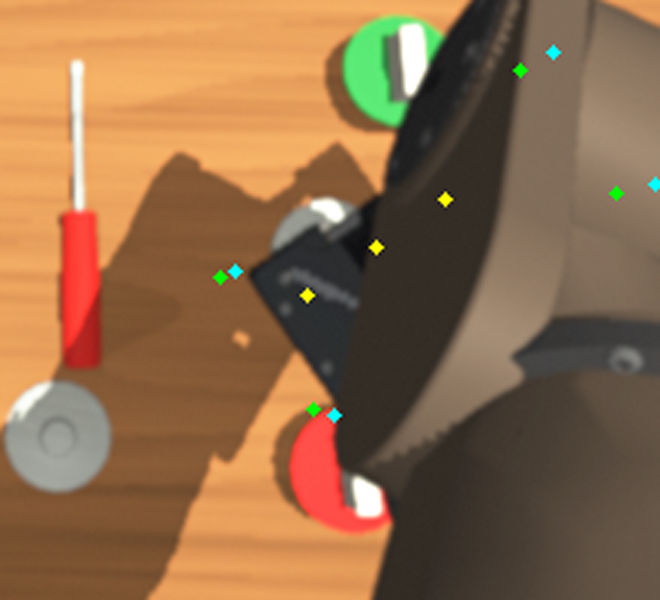

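Both views put the gripper in the right place in x-y, but its tips really stand about 30 mm higher than the reading says. The fingers closed just above the bar. I'll go down again to a reading of about 14.

```bash
python3 -m inch '[[[0,0,0.4],0,-1],[[0,0,0.4],0,-1],[[0,0,0.4],0,-1],[[0,0,0.3],0,-1],[[0,0,0.3],0,-1],[[0,0,0.2],0,-1],[[0,0,0.13],0,-1],[[0,0,0.1],0,-1],[[0,0,0],0,-1],[[0,0,0],0,-1]]' && python3 -m inch '[[[0,0,0],0,0],[[0,0,0],0,0.3],[[0,0,0],0,0.5],[[0,0,0],0,0.7],[[0,0,0],0,1],[[0,0,0],0,1],[[0,0,0],0,1],[[0,0,0],0,1],[[0,0,0],0,1],[[0,0,0],0,1]]'
python3 - <<'E'
from h import *
go(503,-157.3,42,36);p=eyes.read_camera("scene")
cv2.imwrite("pics/c6.png",cv2.resize(p["pixels"][150:290,120:280],(640,560),interpolation=cv2.INTER_CUBIC)[:,:,::-1])
E
```

```text
t: 8.95
eef_pos: [503.1, -157.4, 16.9]
tcp_rot: [3.141, -0.0, 0.63]
ft_force: [-1.0, 0.9, -0.6]
opening: 1.001
grip_force: 0.0
t: 10.2
eef_pos: [502.8, -157.3, 16.4]
tcp_rot: [-3.141, 0.0, 0.63]
ft_force: [-0.1, 0.3, -1.7]
opening: 0.145
grip_force: 30.0
units [ 0.003  0.002 -0.427] turn 0.01 pos [ 502.8 -157.3   16.4] yaw 36.07 F [-0.1  0.3 -1.7] M [-0.03 -0.03  0.01] op 0.145 grip 30.0 t 10.2 j6 0.51
```

View pics/c6.png

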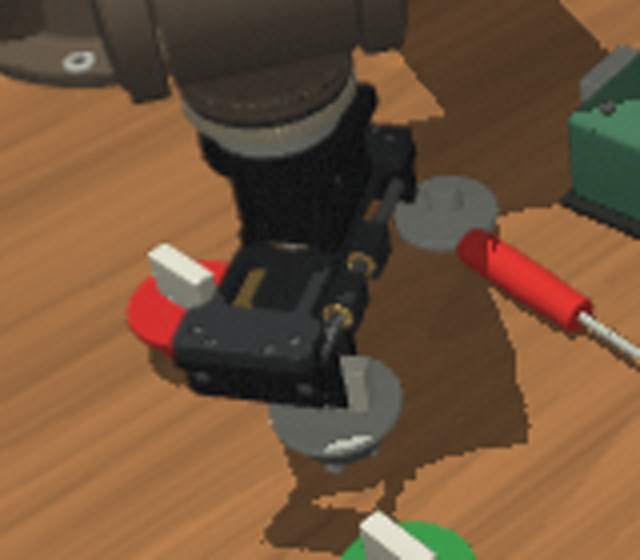

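Gripped (opening 0.145 is 14 mm). The reading is 16.4 with the burr on the bench, so home should read about 114. Lifting and carrying it over the mill.

```bash
python3 -m inch '[[[0,0,-0.1],0,1],[[0,0,-0.2],0,1],[[0,0,-0.3],0,1],[[0,0,-0.4],0,1],[[0,0,-0.4],0,1],[[0,0,-0.4],0,1],[[0,0,-0.4],0,1],[[0,0,-0.4],0,1],[[0,0,-0.2],0,1],[[0,0,0],0,1]]' && python3 -m inch '[[[0.15,-0.22,0],0,1],[[0.25,-0.37,0],0,1],[[0.37,-0.55,0],0,1],[[0.37,-0.55,0],0,1],[[0.37,-0.55,0],0,1],[[0.37,-0.55,0],0,1],[[0.37,-0.55,0],0,1],[[0.34,-0.5,0],0,1],[[0.25,-0.36,0],0,1],[[0.15,-0.22,0],0,1]]' && python3 -m inch '[[[0,0,0],-0.5,1],[[0,0,0],-0.5,1],[[0,0,0],0,1],[[0,0,0],0,1],[[0,0,0],0,1],[[0,0,0],0,1],[[0,0,0],0,1],[[0,0,0],0,1],[[0,0,0],0,1],[[0,0,0],0,1]]'
python3 - <<'E'
from h import *
go(492,162.5,114.4,41);P={c:eyes.read_camera(c) for c in("scene","top")};q=env.state()["eef_pos"]
for c in P: print(c,[(round(d["score"],2),np.round(d["centre"],1).tolist()) for d in eyes.spot_point("burr_seat",P[c])],"pred",proj(P[c],q+[0,0,15.6]).round(1).tolist(),"lip",proj(P[c],[492,162.5,130]).round(1).tolist())
a=P["scene"]["pixels"][80:230,220:380];b=P["top"]["pixels"][200:320,140:268]
cv2.imwrite("pics/c7.png",np.hstack([cv2.resize(x,(400,375),interpolation=cv2.INTER_CUBIC) for x in(a,b)])[:,:,::-1])
E
```

```text
t: 11.5
eef_pos: [503.0, -157.4, 185.2]
tcp_rot: [3.14, -0.001, 0.63]
ft_force: [-0.6, -0.3, -2.1]
opening: 0.148
grip_force: 30.0
t: 12.75
eef_pos: [490.8, 164.3, 183.7]
tcp_rot: [-3.141, 0.001, 0.631]
ft_force: [0.1, -0.7, -2.5]
opening: 0.146
grip_force: 30.0
t: 14.0
eef_pos: [491.8, 162.6, 184.5]
tcp_rot: [3.141, -0.0, 0.717]
ft_force: [0.1, -0.6, -3.6]
opening: 0.147
grip_force: 30.0
units [1.000e-03 4.000e-03 1.168e+00] turn 0.01 pos [491.8 162.6 184.5] yaw 41.07 F [ 0.1 -0.6 -3.6] M [-0.02 -0.05 -0.02] op 0.147 grip 30.0 t 14.0 j6 1.05
scene [(0.63, [226.1, 168.3]), (0.61, [132.2, 299.7]), (0.56, [297.0, 219.7])] pred [[129.7, 300.9]] lip [[154.5, 300.8]]
top [(0.91, [202.8, 389.5]), (0.67, [256.9, 179.4]), (0.58, [336.4, 377.7]), (0.35, [263.1, 188.9])] pred [[259.0, 180.3]] lip [[262.0, 189.7]]
```

View pics/c7.png

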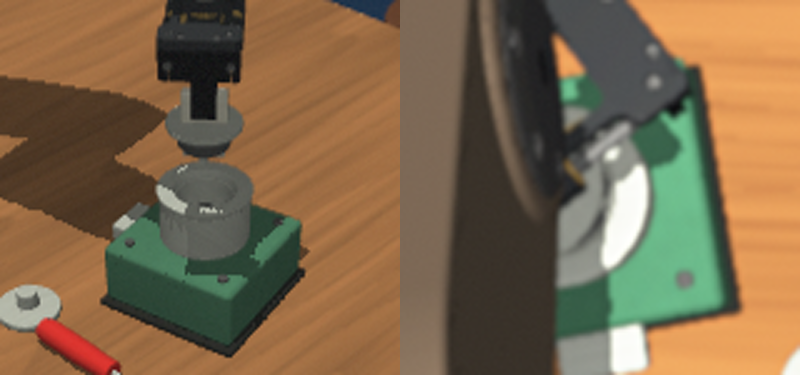

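The picture shows the burr hanging upright over the mouth (scene crop 205,125 over 205,185), and the networks agree with the prediction. Lowering it.

```bash
python3 -m inch '[[[0,0,0.2],0,1],[[0,0,0.2],0,1],[[0,0,0.15],0,1],[[0,0,0.1],0,1],[[0,0,0.1],0,1],[[0,0,0.05],0,1],[[0,0,0.05],0,1],[[0,0,0.04],0,1],[[0,0,0.03],0,1],[[0,0,0],0,1]]' && python3 -c "from h import *;go(492,162.5,114.4,41)"
```

```text
t: 15.45
eef_pos: [491.7, 162.6, 129.2]
tcp_rot: [3.142, 0.0, 0.717]
ft_force: [0.4, -0.5, -2.2]
opening: 0.145
grip_force: 30.0
units [0.002 0.005 0.247] turn 0.01 pos [491.7 162.6 129.2] yaw 41.07 F [ 0.4 -0.5 -2.2] M [-0.02 -0.03 -0.04] op 0.145 grip 30.0 t 15.45 j6 1.05
```

```bash
python3 -m inch '[[[0,0,0.02],0,1],[[0,0,0.02],0,1],[[0,0,0.02],0,1],[[0,0,0.01],0,1],[[0,0,0.01],0,1],[[0,0,0.0],0,1],[[0,0,0.0],0,1],[[0,0,0],0,1],[[0,0,0],0,1],[[0,0,0],0,1]]' && python3 -c "from h import *;go(492,162.5,114.4,41)"
```

```text
t: 16.7
eef_pos: [491.8, 162.6, 124.5]
tcp_rot: [3.141, -0.0, 0.717]
ft_force: [0.4, -0.5, -2.5]
opening: 0.149
grip_force: 30.0
units [0.002 0.004 0.169] turn 0.01 pos [491.8 162.6 124.5] yaw 41.07 F [ 0.4 -0.5 -2.5] M [-0.04 -0.01  0.01] op 0.149 grip 30.0 t 16.7 j6 1.05
```

```bash
python3 -m inch '[[[0,0,0.015],0,1],[[0,0,0.015],0,1],[[0,0,0.015],0,1],[[0,0,0.015],0,1],[[0,0,0],0,1],[[0,0,0.0],0,1],[[0,0,0.0],0,1],[[0,0,0],0,1],[[0,0,0],0,1],[[0,0,0],0,1]]' && python3 -c "from h import *;go(492,162.5,114.4,41)"
```

```text
t: 17.95
eef_pos: [491.8, 162.7, 120.9]
tcp_rot: [3.141, -0.0, 0.717]
ft_force: [-0.5, -0.4, -2.3]
opening: 0.14
grip_force: 30.0
units [0.001 0.005 0.109] turn 0.01 pos [491.8 162.7 120.9] yaw 41.07 F [-0.5 -0.4 -2.3] M [-0.03 -0.04  0.01] op 0.14 grip 30.0 t 17.95 j6 1.05
```

No spring force at 6.5 mm, so the lugs are entering the slots. Going on down.

```bash
python3 -m inch '[[[0,0,0.015],0,1],[[0,0,0.015],0,1],[[0,0,0.015],0,1],[[0,0,0.015],0,1],[[0,0,0.01],0,1],[[0,0,0.01],0,1],[[0,0,0.01],0,1],[[0,0,0],0,1],[[0,0,0],0,1],[[0,0,0],0,1]]' && python3 -c "from h import *;go(492,162.5,114.4,41)"
```

```text
t: 19.2
eef_pos: [491.7, 162.6, 115.5]
tcp_rot: [3.141, 0.0, 0.717]
ft_force: [0.1, -0.3, -2.6]
opening: 0.145
grip_force: 30.0
units [0.002 0.005 0.019] turn 0.01 pos [491.7 162.6 115.5] yaw 41.07 F [ 0.1 -0.3 -2.6] M [-0.08 -0.02 -0.01] op 0.145 grip 30.0 t 19.2 j6 1.05
```

```bash
python3 -m inch '[[[0,0,0.01],0,1],[[0,0,0.01],0,1],[[0,0,0],0,1],[[0,0,0],0,1],[[0,0,0],0,1],[[0,0,0],0,1],[[0,0,0],0,1],[[0,0,0],0,1],[[0,0,0],0,1],[[0,0,0],0,1]]' && python3 -c "from h import *;go(492,162.5,114.4,41)"
```

```text
t: 20.45
eef_pos: [491.7, 162.6, 114.4]
tcp_rot: [3.141, 0.0, 0.717]
ft_force: [-1.1, -2.0, 3.8]
opening: 0.147
grip_force: 30.0
units [ 0.002  0.005 -0.001] turn 0.01 pos [491.7 162.6 114.4] yaw 41.07 F [-1.1 -2.   3.8] M [-0.19  0.3   0.02] op 0.147 grip 30.0 t 20.45 j6 1.05
```

Contact at 114.4 and the flange is home. Turning clockwise gently.

```bash
python3 -m inch '[[[0,0,0],0.4,1],[[0,0,0],0.4,1],[[0,0,0],0.4,1],[[0,0,0],0.4,1],[[0,0,0],0.4,1],[[0,0,0],0.4,1],[[0,0,0],0.4,1],[[0,0,0],0.4,1],[[0,0,0],0.4,1],[[0,0,0],0,1]]' && python3 -c "from h import *;go(492,162.5,114.4,41)"
```

```text
t: 21.7
eef_pos: [492.2, 162.8, 114.3]
tcp_rot: [3.141, -0.001, 0.401]
ft_force: [3.9, 4.2, 1.4]
opening: 0.146
grip_force: 30.0
units [-0.006  0.003 -0.001] turn -3.61 pos [492.2 162.8 114.3] yaw 22.97 F [3.9 4.2 1.4] M [ 0.97 -0.72  0.12] op 0.146 grip 30.0 t 21.7 j6 1.36
```

```bash
python3 -m inch '[[[0.01,-0.005,0],0.3,1],[[0,0,0],0.3,1],[[0,0,0],0.3,1],[[0,0,0],0.3,1],[[0,0,0],0.3,1],[[0,0,0],0.3,1],[[0,0,0],0,1],[[0,0,0],0,1],[[0,0,0],0,1],[[0,0,0],0,1]]' && python3 -c "from h import *;go(492,162.5,114.4,41)"
```

```text
t: 22.95
eef_pos: [492.2, 163.1, 114.3]
tcp_rot: [3.141, -0.0, 0.246]
ft_force: [2.1, -1.2, 5.0]
opening: 0.144
grip_force: 30.0
units [-0.005  0.009 -0.001] turn -5.38 pos [492.2 163.1 114.3] yaw 14.08 F [ 2.1 -1.2  5. ] M [ 0.01 -0.44  0.22] op 0.144 grip 30.0 t 22.95 j6 1.52
```

```bash
python3 -m inch '[[[0,0,0],0.2,1],[[0,0,0],0.2,1],[[0,0,0],0.2,1],[[0,0,0],0.2,1],[[0,0,0],0.2,1],[[0,0,0],0.2,1],[[0,0,0],0.2,1],[[0,0,0],0,1],[[0,0,0],0,1],[[0,0,0],0,1]]' && python3 -c "from h import *;go(492,162.5,114.4,41)"
```

```text
t: 24.2
eef_pos: [492.2, 163.2, 114.3]
tcp_rot: [3.141, -0.0, 0.123]
ft_force: [0.8, -0.2, 4.2]
opening: 0.143
grip_force: 30.0
units [-0.004  0.011 -0.001] turn -6.79 pos [492.2 163.2 114.3] yaw 7.05 F [ 0.8 -0.2  4.2] M [ 0.03 -0.35  0.3 ] op 0.143 grip 30.0 t 24.2 j6 1.64
```

```bash
python3 -m inch '[[[0,0,0],0.2,1],[[0,0,0],0.2,1],[[0,0,0],0.2,1],[[0,0,0],0.2,1],[[0,0,0],0.2,1],[[0,0,0],0.2,1],[[0,0,0],0,1],[[0,0,0],0,1],[[0,0,0],0,1],[[0,0,0],0,1]]' && python3 -c "from h import *;go(492,162.5,114.4,41)"
```

```text
t: 25.45
eef_pos: [492.2, 163.2, 114.3]
tcp_rot: [3.142, -0.0, 0.018]
ft_force: [0.3, 0.2, 5.2]
opening: 0.145
grip_force: 30.0
units [-0.004  0.012 -0.001] turn -7.99 pos [492.2 163.2 114.3] yaw 1.05 F [0.3 0.2 5.2] M [ 0.14 -0.42  0.27] op 0.145 grip 30.0 t 25.45 j6 1.75
```

```bash
python3 -m inch '[[[0,0,0],0.2,1],[[0,0,0],0.2,1],[[0,0,0],0.2,1],[[0,0,0],0.2,1],[[0,0,0],0.2,1],[[0,0,0],0.2,1],[[0,0,0],0,1],[[0,0,0],0,1],[[0,0,0],0,1],[[0,0,0],0,1]]' && python3 -c "from h import *;go(492,162.5,114.4,41)"
```

```text
t: 26.7
eef_pos: [492.2, 163.2, 114.3]
tcp_rot: [-3.142, -0.0, -0.087]
ft_force: [1.1, -0.0, 4.9]
opening: 0.139
grip_force: 30.0
units [-0.002  0.012 -0.001] turn -9.19 pos [492.2 163.2 114.3] yaw -4.96 F [ 1.1 -0.   4.9] M [ 0.16 -0.41  0.3 ] op 0.139 grip 30.0 t 26.7 j6 1.85
```

```bash
python3 -m inch '[[[0,0,0],0.2,1],[[0,0,0],0.2,1],[[0,0,0],0.2,1],[[0,0,0],0.2,1],[[0,0,0],0.2,1],[[0,0,0],0,1],[[0,0,0],0,1],[[0,0,0],0,1],[[0,0,0],0,1],[[0,0,0],0,1]]' && python3 -c "from h import *;go(492,162.5,114.4,41)"
```

```text
t: 27.95
eef_pos: [492.2, 163.2, 114.3]
tcp_rot: [-3.142, -0.0, -0.174]
ft_force: [1.2, 0.9, 5.6]
opening: 0.145
grip_force: 30.0
units [-0.001  0.013 -0.001] turn -10.19 pos [492.2 163.2 114.3] yaw -9.97 F [1.2 0.9 5.6] M [ 0.33 -0.5   0.27] op 0.145 grip 30.0 t 27.95 j6 1.94
```

```bash
python3 -m inch '[[[0,0,0],0.2,1],[[0,0,0],0.2,1],[[0,0,0],0.2,1],[[0,0,0],0.2,1],[[0,0,0],0.2,1],[[0,0,0],0,1],[[0,0,0],0,1],[[0,0,0],0,1],[[0,0,0],0,1],[[0,0,0],0,1]]' && python3 -c "from h import *;go(492,162.5,114.4,41)"
```

```text
t: 29.2
eef_pos: [492.3, 163.2, 114.3]
tcp_rot: [-3.141, -0.0, -0.261]
ft_force: [2.0, 1.4, 4.8]
opening: 0.146
grip_force: 30.0
units [-0.001  0.013 -0.001] turn -11.19 pos [492.3 163.2 114.3] yaw -14.97 F [2.  1.4 4.8] M [ 0.43 -0.52  0.28] op 0.146 grip 30.0 t 29.2 j6 2.02
```

```bash
python3 -m inch '[[[0,0,0],0.2,1],[[0,0,0],0.2,1],[[0,0,0],0.2,1],[[0,0,0],0.2,1],[[0,0,0],0.0,1],[[0,0,0],0,1],[[0,0,0],0,1],[[0,0,0],0,1],[[0,0,0],0,1],[[0,0,0],0,1]]' && python3 -c "from h import *;go(492,162.5,114.4,41)"
```

```text
t: 30.45
eef_pos: [492.3, 163.2, 114.3]
tcp_rot: [-3.141, -0.0, -0.33]
ft_force: [2.6, 2.1, 5.2]
opening: 0.145
grip_force: 30.0
units [-0.     0.013 -0.001] turn -11.99 pos [492.3 163.2 114.3] yaw -18.93 F [2.6 2.1 5.2] M [ 0.52 -0.67  0.21] op 0.145 grip 30.0 t 30.45 j6 2.09
```

```bash
python3 -m inch '[[[0,0,0],0.15,1],[[0,0,0],0.15,1],[[0,0,0],0.15,1],[[0,0,0],0.15,1],[[0,0,0],0.0,1],[[0,0,0],0,1],[[0,0,0],0,1],[[0,0,0],0,1],[[0,0,0],0,1],[[0,0,0],0,1]]' && python3 -c "from h import *;go(492,162.5,114.4,41)"
```

```text
t: 31.7
eef_pos: [492.3, 163.2, 114.3]
tcp_rot: [3.142, -0.0, -0.382]
ft_force: [2.8, 2.8, 5.5]
opening: 0.144
grip_force: 30.1
units [ 0.     0.012 -0.001] turn -12.58 pos [492.3 163.2 114.3] yaw -21.9 F [2.8 2.8 5.5] M [ 0.56 -0.65  0.56] op 0.144 grip 30.1 t 31.7 j6 2.15
```

Moment jumped to 0.56. Confirm with one more degree.

```bash
python3 -m inch '[[[0,0,0],0.1,1],[[0,0,0],0.1,1],[[0,0,0],0,1],[[0,0,0],0,1],[[0,0,0],0.0,1],[[0,0,0],0,1],[[0,0,0],0,1],[[0,0,0],0,1],[[0,0,0],0,1],[[0,0,0],0,1]]' && python3 -c "from h import *;go(492,162.5,114.4,41)"
```

```text
t: 32.95
eef_pos: [492.3, 163.2, 114.3]
tcp_rot: [3.141, -0.0, -0.399]
ft_force: [2.6, 2.2, 5.4]
opening: 0.146
grip_force: 30.4
units [ 0.     0.012 -0.001] turn -12.78 pos [492.3 163.2 114.3] yaw -22.89 F [2.6 2.2 5.4] M [ 0.55 -0.63  0.69] op 0.146 grip 30.4 t 32.95 j6 2.16
```

At the stop. Let go and rise straight up.

```bash
python3 -m inch '[[[0,0,0],0,0.5],[[0,0,0],0,0],[[0,0,0],0,-0.5],[[0,0,0],0,-1],[[0,0,0],0,-1],[[0,0,0],0,-1],[[0,0,0],0,-1],[[0,0,0],0,-1],[[0,0,0],0,-1],[[0,0,0],0,-1]]' && python3 -m inch '[[[0,0,-0.1],0,-1],[[0,0,-0.2],0,-1],[[0,0,-0.3],0,-1],[[0,0,-0.3],0,-1],[[0,0,-0.3],0,-1],[[0,0,-0.3],0,-1],[[0,0,-0.3],0,-1],[[0,0,-0.2],0,-1],[[0,0,0],0,-1],[[0,0,0],0,-1]]'
python3 - <<'E'
from h import *
go(492,162.5,114.4,41);p=eyes.read_camera("scene")
print([(round(d["score"],2),np.round(d["centre"],1).tolist()) for d in eyes.spot_point("burr_seat",p)],"home",proj(p,[492.3,163.2,130]).round(1).tolist(),"9.5 up",proj(p,[492.3,163.2,139.5]).round(1).tolist())
cv2.imwrite("pics/c8.png",cv2.resize(p["pixels"][90:220,230:370],(646,600),interpolation=cv2.INTER_CUBIC)[:,:,::-1])
E
```

```text
t: 34.2
eef_pos: [492.2, 163.2, 114.3]
tcp_rot: [3.142, -0.0, -0.4]
ft_force: [-0.6, -0.1, 0.1]
opening: 0.999
grip_force: 0.0
t: 35.45
eef_pos: [491.9, 163.1, 233.9]
tcp_rot: [3.141, 0.001, -0.4]
ft_force: [-0.7, 0.3, -0.1]
opening: 1.001
grip_force: 0.0
units [0.006 0.008 1.991] turn -12.79 pos [491.9 163.1 233.9] yaw -22.93 F [-0.7  0.3 -0.1] M [-0.01 -0.   -0.04] op 1.001 grip 0.0 t 35.45 j6 2.16
[(0.89, [293.7, 221.0]), (0.89, [225.6, 167.3]), (0.72, [157.8, 302.9])] home [[154.5, 301.1]] 9.5 up [[151.2, 301.1]]
```

View pics/c8.png

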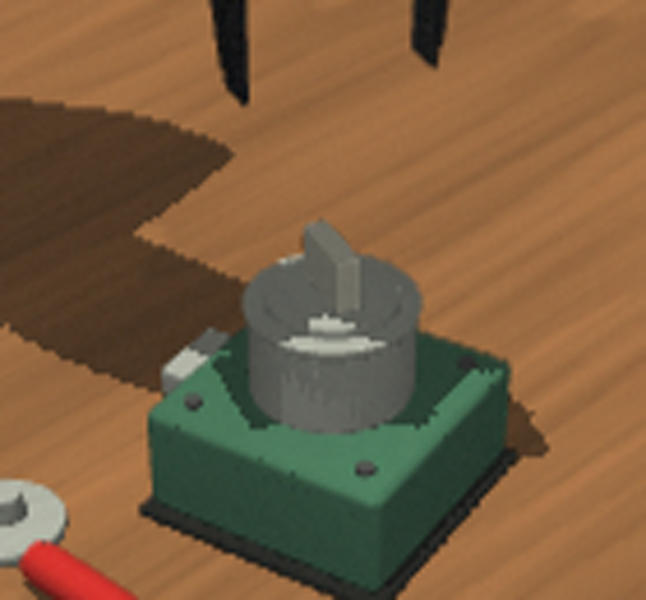

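The burr's flange lies flat on the lip (crop 335,300), the bar is free, and the open fingers are well clear of it. Handing in.

```bash
python3 -c "from h import *;print(env.job_done())"
```

```text
the job is handed in; nothing more can be done
None
```

I fitted the burr in the mill with its flange home on the lip, turned the hub clockwise until the moment rose at its stop, let go, and handed the job in with 35 s on the clock; no verdict came back.

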